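# Set the trimmer's side gauge with the play taken up

## Robot

A 7-joint arm with a two-finger parallel gripper is mounted at the origin on the work surface. World frame = base frame: x ahead of the robot, y to its left, z up, the work surface at z = 0. Lengths are in m, angles in rad, forces in N, time in s.
With the tool pointing down it reaches from about 0.4 to 0.85 m from the base axis. Payload 10.4 kg.
Tool frame: the origin (TCP) lies on the centre line of the jaws, within the pads' length; the fingertips stand 22 mm ahead of it and the grasp point (between the pads) lies 3 mm ahead of it; z points along the fingers, y is the line along which they close (so a half turn about z gives the same grasp; the last joint's range is limited). The gripper opens to 87 mm and grips with 3 to 60 N. Pads are 19 mm wide; open, the fingers measure 117 mm over their backs; the gripper's body (75 mm by 190 mm) begins 51 mm behind the grasp point.
Start: joints at [1.176, 0.332, -0.065, 1.46, 0.022, 1.35, -0.088], TCP at [0.227, -0.582, 0.245] pointing down, gripper open.
Joint ranges: [-2.6, 2.6], [-0.5, 2.12], [-1.47, 1.34], [0.16, 2.42], [-1.27, 4.41], [0.06, 2.06], [-2.6, 2.6]. Speed limits (rad/s): [2.22, 2.22, 2.79, 2.79, 3.14, 3.14, 3.14].

## Interface

Orientations are given as a unit quaternion [x, y, z, w].
In Python, from bench import r gives the robot as it stands.
- The arm moves only by the shell command python3 jog.py 'ROWS' [FORCE]. ROWS is a JSON list of rows, 1 to 12 of them, each of 5 numbers: dx, dy, dz in m, then a turn about the tool's z in rad, then the finger opening in m; each row is the pose to reach, as a shift and turn from the pose commanded when the command began, along the tool's axes at that moment; what a row does not reach only later rows make up. A row lasts 1/10 s, in which the tool goes at most 0.05 m and 0.15 rad, less where a joint would pass 70% of its speed; a pose out of reach is approached as far as the arm can. The fingers move at their own pace and stop on an object; FORCE is the grip in N (left out, the last holds). Time passes only in rows, so rows that do not move let the fingers close. It prints the time, the measured TCP pose, the force, the opening and the grip force at its end.
- r.read_state(): the state, without advancing time (a new reading comes with each control period).
- r.camera(name): name is "side" or "top" or "wrist"; returns a dict with "img" (480x640x3 uint8, red, green, blue), "fx", "fy", "cx", "cy" (pixels), "pose" (4x4, takes a point from camera to world coordinates). Camera axes: x right, y down, z forward; pixel columns grow to the right and rows downward; lengths in m; the calibration is good to about 2 mm. A picture is of the moment at which its call begins. There is no depth.
- r.close_job(): hands the job in; it is judged then, once.
The state is a dict: "time": time; "joint_positions": joint angles; "joint_vel": joint speeds; "joint_torque": joint torques, N m; "ee_pos": TCP position; "eef_rot": TCP orientation; "ft_force": force on the tool from outside, world axes, zero at the start; "torque": the same for the moment, N m; "width": finger opening in m; "grip_force": force on a finger pad.
Only numpy, scipy, OpenCV 4.12 (cv2) and the standard library are available. Lean on these libraries where they do the work, as an engineer would, in place of code of your own. Each camera call takes 0.05 s, during which the arm holds its last target. There are 200 camera calls.

## Task

Take the wooden last off the sheet trimmer's bed, where it stands in the side gauge's way, and stand it on its sole inside the plywood tray. Then set the gauge by its handwheel: wind anticlockwise well past the fixed index, by more than the screw's play (a fifth of a turn past is plenty), and come back clockwise to stop with the zero rib on the index, so that the play is taken up. Leave the other things where they are.

Things in the scene. Friction and masses are not known exactly. Their poses are not given: they have to be found in the camera images.
- cutter: Bench lever trimmer for cork and foam sheet, grey, fixed. Origin at its underside. In its frame (mm): steel bed x -110..110, y -170..150, top at z 50; blade arm latched down along the -y edge (top 83, hand grip to x -245, top 99); raised end along the +y edge, top 70. A wedge console at the +y end, x -182..-72, y 152..242, carries the handwheel; its face slopes 30 degrees, falling towards +y.
- wheel_mid (a point): Centre of the handwheel's black knurled disc (60 mm diameter, 24 mm thick, mid-thickness), on the shaft, 36 mm out from the sloping console. z: out along the shaft, which leans 30 degrees from vertical to the trimmer's +y; x: along the wheel's raised zero rib (4 mm proud); turns with the wheel. Below the disc is a 76 mm skirt, its top 13 mm below the disc's underside; nothing higher beside it.
- handwheel (a joint): Wheel angle, rad: 0 = zero rib at the index, + anticlockwise facing the wheel; range -2.6..2.2, starts -1.3..-0.6. Stiff (0.10 N m, 0.15 when driving the gauge), stays put. Anticlockwise moves the gauge away from the blade, 5.1 mm per rad; the worn nut has 4 mm play = 0.79 rad (an eighth of a turn) in which the gauge stands still. Grip the disc across its diameter; needs more than one grasp.
- index (a point): The fixed index mark: a small raised steel bar on the console face, just outside the skirt, on the side of the bed (-y of the trimmer); the point is its inner end, 42 mm from the shaft.
- gauge (a joint): Position in m of the side gauge, an aluminium bar 205 mm long, 25 mm wide, top 82 mm above the bench, across the bed parallel to the blade; + is away from the blade (+y of the trimmer). 0: where it stands with the wheel on the mark and the play taken up by a last clockwise movement; after running past and turning back anticlockwise it stands short, by up to 4 mm. Friction about 9 N.
- gauge_top (a point): Middle of the gauge bar's top face.
- last: Wooden child's shoe last, 170 mm long (x -84 heel to +86 toe), 56 mm at its widest, 79 mm high, 0.2 to 0.45 kg, standing on its sole on the bed between the gauge and the raised +y end, toe away from the robot. Origin on the sole, z up, x to the toe. Its heel-side cone, x -70 to -5, is 30 to 34 mm wide (y) from 48 mm above the sole to its top: grip it there.
- tray: Open plywood tray, 260 mm along its x, 160 mm along its y, 36 mm high, walls and floor 7 mm thick, standing empty on the bench and fixed. Origin at the centre of its underside.
- cork_block: Bystander: cork block 75 x 50 x 22 mm lying on the bed on the blade side of the gauge; origin under its centre.
- glue_tin: Bystander: tin of diameter 72 mm, 95 mm high, standing on the bench in front of the bed; origin under its centre.
- hammer: Bystander: hammer 240 mm long lying on the bench; origin under its middle.
- tape_roll: Bystander: roll of diameter 100 mm, 24 mm high, lying flat; origin under its centre.
- mug: Bystander: white mug, diameter 80 mm, 90 mm high; origin under its centre.

How it is judged:
On the way, in this order (a step that is already met when the one before it is completed fails the run):
1. the last stands on its sole inside the tray, released (x of last in the frame of tray between -0.06 and 0.06 m and y of last in the frame of tray between -0.06 and 0.06 m and z of last in the frame of tray below 0.018 m and angle between last's own z axis and vertical below 0.2 rad and contact force between last and the fingers below 0.1 N and linear speed of last below 0.03 m/s), for 0.2 s.
2. the handwheel has been wound anticlockwise past the mark by more than the play (over 0.85 rad) (value of joint handwheel above 0.85 rad), for 0.05 s.
At the end, for the whole second after the job is handed in: The handwheel stands within 0.12 rad (7 degrees) of the mark and at rest, the gauge within 1 mm of its setting (which it reaches only if the last movement was clockwise with the play taken up), and the last stands on its sole (within 0.2 rad of upright) on the tray's floor, released and at rest (value of joint handwheel between -0.12 and 0.12 rad and value of joint gauge between -0.001 and 0.001 m and velocity of joint handwheel between -0.05 and 0.05 rad/s and x of last in the frame of tray between -0.06 and 0.06 m and y of last in the frame of tray between -0.06 and 0.06 m and z of last in the frame of tray below 0.018 m and angle between last's own z axis and vertical below 0.2 rad and contact force between last and the fingers below 0.1 N and linear speed of last below 0.02 m/s); the robot touches nothing.
It fails at once if a bystander (cork block, glue tin, hammer, tape roll, mug) is moved more than 40 mm (distance of any of cork_block, glue_tin, hammer, tape_roll, mug from where it was at the start of the episode above 0.04 m).
It also fails if it takes over 61 s, if anything falls off the work surface, if the arm or the gripper's body presses on something with over 40 N, if the wrist force passes 120 N, or if a joint passes its speed limit or range.

## Working session

There is one attempt and no reset: what is moved stays moved. The work goes in short steps, Python scripts to look and compute and a shell command to move; the robot and the scene stay as the last step left them, time stands still between calls to the robot, and variables do not carry over. Pictures are saved under pics/ and viewed, at most 10 in all, crops included, and the job is handed in when it is done.

```bash
ls; mkdir -p pics; cat > h.py <<'E'
import numpy as np, cv2
from bench import r
from scipy.spatial.transform import Rotation as R
def snap(n,f=None):
    c=r.camera(n)
    if f: cv2.imwrite(f,cv2.cvtColor(c["img"],cv2.COLOR_RGB2BGR))
    return c
def ray(c,u,v):
    T=np.array(c["pose"]); d=T[:3,:3]@np.array([(u-c["cx"])/c["fx"],(v-c["cy"])/c["fy"],1]); return T[:3,3],d
def onz(c,u,v,z):
    o,d=ray(c,u,v); return o+d*(z-o[2])/d[2]
def two(c1,p1,c2,p2):
    o1,d1=ray(c1,*p1);o2,d2=ray(c2,*p2)
    s=np.linalg.lstsq(np.c_[d1,-d2],o2-o1,rcond=None)[0]
    a=o1+d1*s[0];b=o2+d2*s[1]; return (a+b)/2,np.linalg.norm(a-b)
def proj(c,P):
    T=np.array(c["pose"]);p=T[:3,:3].T@(np.array(P)-T[:3,3]);return c["cx"]+c["fx"]*p[0]/p[2],c["cy"]+c["fy"]*p[1]/p[2]
E
python3 - <<'E'
from h import *
import pickle
np.set_printoptions(precision=4,suppress=True)
C={n:snap(n,f"pics/{n}0.png") for n in("top","side")}
pickle.dump(C,open("c0.pkl","wb"))
for n in C: print(n,np.array(C[n]["pose"]),C[n]["fx"])
s=r.read_state();print(s["ee_pos"],s["eef_rot"],s["time"],R.from_quat(s["eef_rot"]).as_matrix())
E
```

```text
bench.py
jog.py
pics
top [[-0.0149 -0.9886  0.1496  0.4431]
 [-0.9998  0.0172  0.0139  0.0087]
 [-0.0163 -0.1493 -0.9887  1.1843]
 [ 0.      0.      0.      1.    ]] 497.100294612349
side [[-0.9989 -0.0406  0.0214  0.5541]
 [-0.0435  0.6878 -0.7246  0.7386]
 [ 0.0147 -0.7248 -0.6888  0.7587]
 [ 0.      0.      0.      1.    ]] 490.7555689534408
[ 0.227  -0.582   0.2438] [ 0.9828  0.1849 -0.0001 -0.0006] 0.1 [[ 0.9317  0.3633 -0.0005]
 [ 0.3633 -0.9317  0.0012]
 [-0.     -0.0013 -1.    ]]
```

View pics/top0.png

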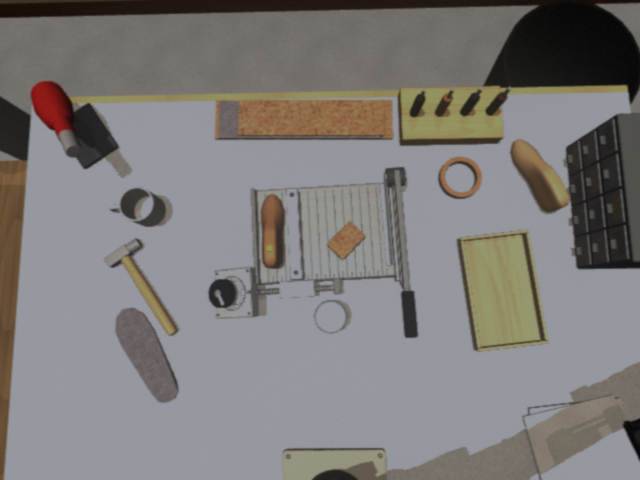

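View pics/side0.png

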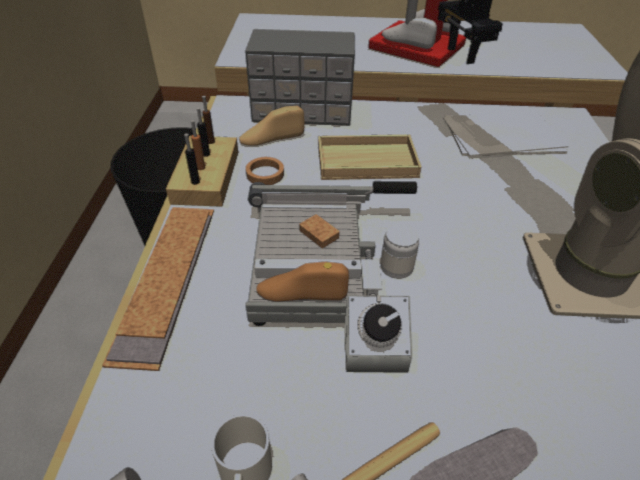

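The top view shows the last at about (272,230) with its toe up, the gauge at column 293, the wheel at (222,293), the tray from (460,235) to (545,347) and the tin at (331,317). The side view agrees: wheel at (381,324), last at (303,283). I'll zoom in for exact corners.

```bash
python3 - <<'E'
from h import *
a=cv2.imread("pics/top0.png")[165:345,200:420];b=cv2.imread("pics/side0.png")[255:375,240:420]
cv2.imwrite("pics/a.png",cv2.resize(a,None,fx=3.2,fy=3.2,interpolation=cv2.INTER_CUBIC))
cv2.imwrite("pics/b.png",cv2.resize(b,None,fx=4.4,fy=4.4,interpolation=cv2.INTER_CUBIC))
E
```

```text
(no output)
```

View pics/a.png

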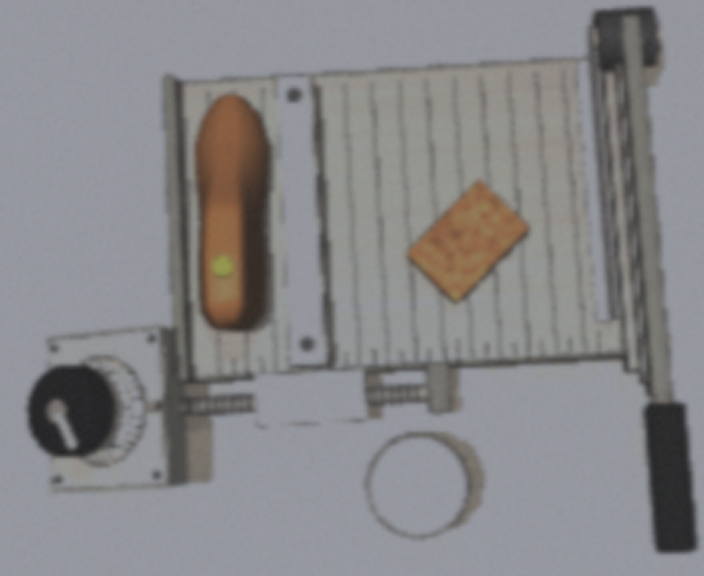

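View pics/b.png

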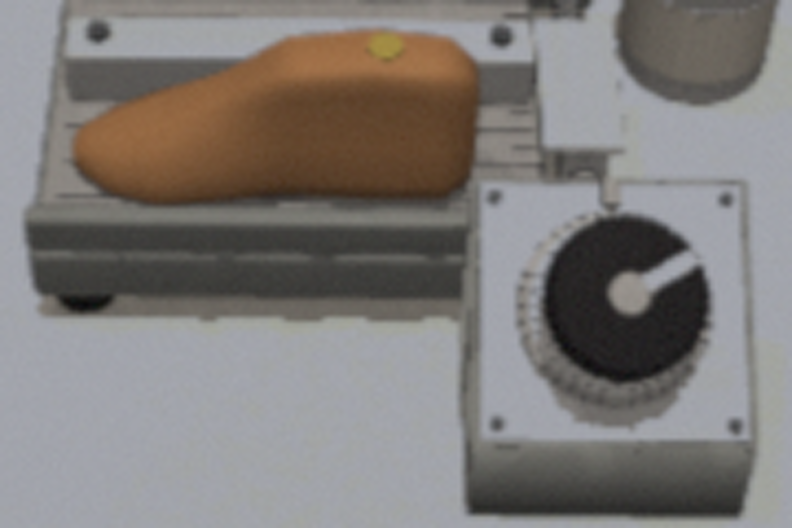

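Zooming in gives these positions. Top crop: hub (57,408), rib end (72,447), yellow spot on the cone (222,266), toe tip (232,95), heel bottom (228,327), raised edge from (166,78) to (183,380). Side crop: hub (629,293), rib end (695,257), spot (385,46), index tip (612,205).

```bash
python3 - <<'E'
from h import *
import pickle
np.set_printoptions(precision=4,suppress=True)
C=pickle.load(open("c0.pkl","rb"));t,s=C["top"],C["side"]
A=lambda x,y:(200+x/3.2,165+y/3.2); B=lambda x,y:(240+x/4.4,255+y/4.4)
for n,a,b in [("hub",(57,408),(629,293)),("ribend",(72,447),(695,257)),("index",(150,406),(612,205)),("spot",(222,266),(385,46)),("gb1",(294,95),(98,32)),("gb2",(307,344),(502,37)),
 ("con1",(152,340),(494,197)),("con2",(157,475),(726,200)),("con3",(57,481),(736,426)),("con4",(54,350),(497,425))]:
    print(n,*two(t,A(*a),s,B(*b)))
f=lambda p,z:onz(t,*A(*p),z)
print("raised",f((166,78),.07),f((183,380),.07),"tin top",f((416,485),.095))
print("toe",f((232,95),.06),"heel",f((228,327),.09),"cone L",f((203,220),.127),f((203,300),.127),"R",f((244,220),.127),f((244,300),.127))
print("bed",f((590,60),.05),f((180,82),.05))
for z in (.036,):
  print("tray",[onz(t,*p,z) for p in ((460,237),(527,231),(546,342),(478,350))])
img=t["img"]; hsv=cv2.cvtColor(img,cv2.COLOR_RGB2HSV)
m=cv2.inRange(hsv,(12,50,60),(40,255,255)); m[:, :445]=0; m[:225]=0; m[360:]=0;m[:,560:]=0
k=max(cv2.findContours(m,cv2.RETR_EXTERNAL,2)[0],key=cv2.contourArea)
q=cv2.minAreaRect(k);print(q); print([onz(t,*p,.036) for p in cv2.boxPoints(q)])
E
```

```text
hub [0.4644 0.2405 0.1158] 0.0025726736518847516
ribend [0.4393 0.2284 0.1234] 0.0010523697768217365
index [0.4657 0.1814 0.0953] 0.0016731870779246496
spot [0.5579 0.1287 0.1261] 0.00041441187460479007
gb1 [0.684  0.0827 0.0798] 0.00048198004271773193
gb2 [0.5073 0.075  0.0793] 0.001028403263930849
con1 [0.5115 0.1801 0.0955] 0.00046048885952156883
con2 [0.4197 0.1763 0.0953] 0.0009564264722142951
con3 [0.416  0.2534 0.0521] 0.00023207254427155653
con4 [0.5082 0.2571 0.051 ] 0.00017368909413114007
raised [0.7005 0.1753 0.07  ] [0.4847 0.1623 0.07  ] tin top [0.411  0.0013 0.095 ]
toe [0.6894 0.1289 0.06  ] heel [0.5197 0.1286 0.09  ] cone L [0.5893 0.1414 0.127 ] [0.5354 0.1413 0.127 ] R [0.5888 0.1138 0.127 ] [0.5349 0.1139 0.127 ]
bed [ 0.7128 -0.1315  0.05  ] [0.702 0.168 0.05 ]
tray [array([ 0.5864, -0.3037,  0.036 ]), array([ 0.5978, -0.4591,  0.036 ]), array([ 0.3461, -0.482 ,  0.036 ]), array([ 0.3307, -0.3292,  0.036 ])]
((502.01934814453125, 290.31072998046875), (117.42682647705078, 73.35786437988281), 81.08507537841797)
[array([ 0.5842, -0.296 ,  0.036 ]), array([ 0.6079, -0.4648,  0.036 ]), array([ 0.3447, -0.4849,  0.036 ]), array([ 0.3221, -0.3218,  0.036 ])]
```

The measurements agree with each other:
- **Last:** the cone top measures z 0.126 where 0.129 is expected. Toe-to-heel measurements from both ends put the origin at x about 0.604, with yaw about 0.
- **Wheel:** centre about (0.463, 0.2345, 0.1045), rib about -1.09 rad.
- **Tray:** centre about (0.465, -0.3935), yaw 0.095, and its size matches.

Next I'll work out the move to the last.

```bash
cat > go.py <<'E'
import sys
from h import *
a=list(map(float,sys.argv[1:5])); s=r.read_state(); M=R.from_quat(s["eef_rot"])
yaw=np.arctan2(M.as_matrix()[1,0],M.as_matrix()[0,0])
d=M.inv().apply(np.array(a[:3])-s["ee_pos"]); dy=(yaw-a[3]+np.pi/2)%np.pi-np.pi/2
print("d",d.round(4),"turn",round(dy,3),"yaw",round(yaw,3),"t",s["time"],"j7",round(s["joint_positions"][6],2),"w",s["width"])
E
python3 go.py .566 .128 .2 0
```

```text
d [ 0.5738 -0.5382  0.0445] turn 0.372 yaw 0.372 t 0.1 j7 -0.09 w 0.0869537661986093
```

```bash
python3 jog.py '[[0.574,-0.538,0,0.372,0.087],[0.574,-0.538,0,0.372,0.087],[0.574,-0.538,0,0.372,0.087],[0.574,-0.538,0,0.372,0.087],[0.574,-0.538,0,0.372,0.087],[0.574,-0.538,0,0.372,0.087],[0.574,-0.538,0,0.372,0.087],[0.574,-0.538,0,0.372,0.087],[0.574,-0.538,0,0.372,0.087],[0.574,-0.538,0,0.372,0.087],[0.574,-0.538,0,0.372,0.087],[0.574,-0.538,0,0.372,0.087]]' 30; python3 go.py .566 .128 .2 0
```

```text
time: 1.3
ee_pos: [0.486, -0.0395, 0.2446]
eef_rot: [1.0, -0.0, 0.0, 0.0]
ft_force: [0.5, -0.1, 0.1]
width: 0.0868
grip_force: 0.0
d [ 0.0799 -0.1676  0.0445] turn -0.001 yaw -0.001 t 1.3 j7 -1.61 w 0.0867501676669154
```

```bash
python3 jog.py '[[0.08,-0.168,0.044,0,0.087],[0.08,-0.168,0.044,0,0.087],[0.08,-0.168,0.044,0,0.087],[0.08,-0.168,0.044,0,0.087],[0.08,-0.168,0.044,0,0.087],[0.08,-0.168,0.044,0,0.087]]'; python3 go.py .566 .128 .118 0; python3 -c "
from h import *
c=snap('wrist','pics/w1.png')
for p in [(.52,.128,.127),(.6,.128,.127),(.566,.128,.127)]: print(proj(c,p))"
```

```text
time: 1.9
ee_pos: [0.5653, 0.1275, 0.1996]
eef_rot: [1.0, 0.001, -0.001, -0.0]
ft_force: [-0.0, -0.5, -0.2]
width: 0.0873
grip_force: 0.0
d [ 0.0009 -0.0005  0.0816] turn 0.002 yaw 0.002 t 1.9 j7 -2.03 w 0.08731190989204726
(np.float64(320.4497281881836), np.float64(335.4127591150358))
(np.float64(320.8281173781243), np.float64(196.32260814205247))
(np.float64(320.65797827949575), np.float64(258.86317099049063))
```

View pics/w1.png

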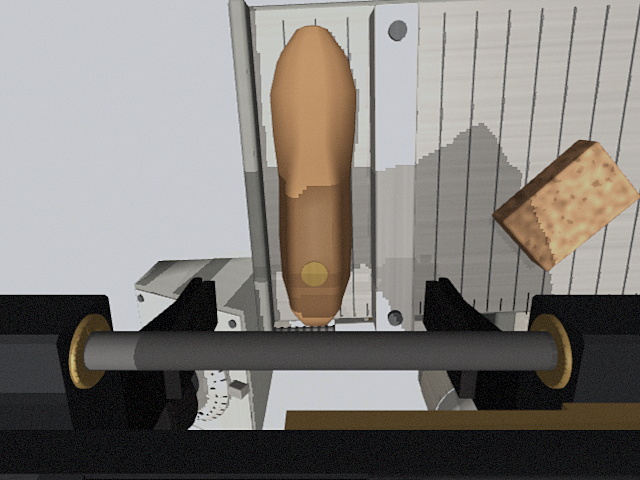

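In the wrist view the cone's centreline is at column 315 and the spot at (314,273). That is within about 3 mm of my estimate, and the jaws straddle the cone. I'll descend and grip.

```bash
python3 jog.py '[[0.001,-0.002,0.04,0,0.087],[0.001,-0.002,0.07,0,0.087],[0.001,-0.002,0.081,0,0.087],[0.001,-0.002,0.081,0,0.087],[0.001,-0.002,0.081,0,0.02],[0.001,-0.002,0.081,0,0.02],[0.001,-0.002,0.081,0,0.02],[0.001,-0.002,0.081,0,0.02],[0.001,-0.002,0.081,0,0.02],[0.001,-0.002,0.081,0,0.02],[0.001,-0.002,0.081,0,0.02]]' 40
```

```text
time: 3.05
ee_pos: [0.5667, 0.1288, 0.1196]
eef_rot: [1.0, -0.0, 0.0, -0.0]
ft_force: [1.2, 0.7, 0.4]
width: 0.0403
grip_force: 39.5
```

```bash
python3 jog.py '[[0,0,0,0,0.02],[0,0,0,0,0.02]]'
```

```text
time: 3.25
ee_pos: [0.5667, 0.1288, 0.1196]
eef_rot: [1.0, -0.0, 0.0, -0.0]
ft_force: [-0.3, 1.6, 0.7]
width: 0.0404
grip_force: 39.5
```

A width of 40 mm means the tips are on the flare below the cone. I'll regrip 6 mm higher.

```bash
python3 jog.py '[[0,0,0,0,0.06],[0,0,0,0,0.06],[0,0,-0.006,0,0.06],[0,0,-0.006,0,0.02],[0,0,-0.006,0,0.02],[0,0,-0.006,0,0.02],[0,0,-0.006,0,0.02],[0,0,-0.006,0,0.02],[0,0,-0.006,0,0.02]]' 40
```

```text
time: 4.15
ee_pos: [0.5667, 0.1286, 0.1254]
eef_rot: [1.0, -0.0, -0.0, 0.0]
ft_force: [0.1, 0.6, -0.5]
width: 0.0384
grip_force: 39.4
```

```bash
python3 jog.py '[[0,0,-0.01,0,0.02],[0,0,-0.03,0,0.02],[0,0,-0.06,0,0.02],[0,0,-0.1,0,0.02],[0,0,-0.1,0,0.02]]' 50; python3 -c "
from h import *
c=snap('side')
cv2.imwrite('pics/s2.png',cv2.cvtColor(c['img'][100:400,150:550],cv2.COLOR_RGB2BGR))"; python3 go.py .427 -.397 .222 .095
```

```text
time: 4.65
ee_pos: [0.5688, 0.1296, 0.2315]
eef_rot: [1.0, -0.0, 0.004, -0.001]
ft_force: [0.2, 0.7, -2.4]
width: 0.0381
grip_force: 49.1
d [-0.1408  0.5262  0.0056] turn -0.095 yaw -0.0 t 4.7 j7 -2.02 w 0.038387965693149464
```

View pics/s2.png

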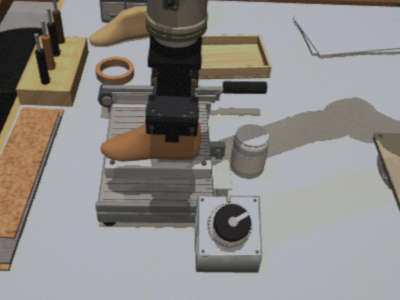

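The last is held clear and level in the side view, and the measured load of 2.4 N fits its mass. I'll carry it to the tray.

```bash
python3 jog.py '[[-0.013,0.048,0,-0.02,0.02],[-0.026,0.096,0,-0.04,0.02],[-0.039,0.144,0,-0.06,0.02],[-0.052,0.192,0,-0.08,0.02],[-0.064,0.24,0,-0.095,0.02],[-0.077,0.288,0,-0.095,0.02],[-0.09,0.336,0,-0.095,0.02],[-0.103,0.384,0,-0.095,0.02],[-0.115,0.43,0,-0.095,0.02],[-0.128,0.48,0,-0.095,0.02],[-0.141,0.526,0,-0.095,0.02],[-0.141,0.526,0,-0.095,0.02]]'; python3 go.py .427 -.397 .084 .095
python3 -c "
from h import *
c=snap('top')
cv2.imwrite('pics/t2.png',cv2.resize(cv2.cvtColor(c['img'][200:380,420:580],cv2.COLOR_RGB2BGR),None,fx=2,fy=2))"
```

```text
time: 5.9
ee_pos: [0.4203, -0.4046, 0.2235]
eef_rot: [0.999, 0.042, -0.002, 0.0]
ft_force: [0.1, 1.4, -3.9]
width: 0.0385
grip_force: 49.1
d [ 0.0079 -0.0071  0.1395] turn -0.011 yaw 0.084 t 5.9 j7 -0.87 w 0.03851521988843581
```

```bash
python3 jog.py '[[0,0,0.04,0,0.02],[0,0,0.08,0,0.02],[0,0,0.12,0,0.02]]'; python3 go.py .427 -.397 .0835 .095
```

```text
time: 6.25
ee_pos: [0.4256, -0.396, 0.1035]
eef_rot: [0.999, 0.048, -0.0, -0.0]
ft_force: [1.1, -0.8, -2.6]
width: 0.0383
grip_force: 49.1
d [0.0013 0.0012 0.02  ] turn 0.001 yaw 0.096 t 6.25 j7 -0.91 w 0.03826287434228985
```

View pics/t2.png

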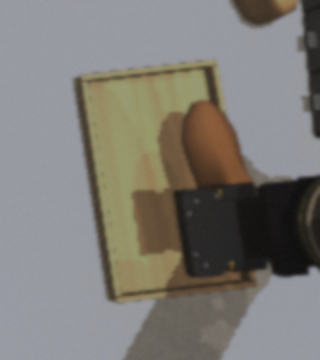

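The last is over the tray and lined up with it (the crop at 2x shows it leaning right from parallax at carry height). I'll lower and release it.

```bash
python3 jog.py '[[0,0.001,0.01,0,0.02],[0,0.001,0.016,0,0.02],[0,0.001,0.02,0,0.02],[0,0.001,0.02,0,0.02]]'; python3 jog.py '[[0,0,0,0,0.087],[0,0,0,0,0.087],[0,0,0,0,0.087],[0,0,0,0,0.087],[0,0,-0.03,0,0.087],[0,0,-0.08,0,0.087],[0,0,-0.12,0,0.087],[0,0,-0.14,0,0.087]]'; python3 go.py .463 .2345 .21 .044
python3 -c "
from h import *
c=snap('wrist','pics/w3.png');print(proj(c,(.465,-.3935,.007)))"
```

```text
time: 6.65
ee_pos: [0.4264, -0.3988, 0.0868]
eef_rot: [0.999, 0.047, 0.001, 0.001]
ft_force: [-0.1, 0.2, -2.4]
width: 0.0381
grip_force: 49.1
time: 7.45
ee_pos: [0.4268, -0.3991, 0.23]
eef_rot: [0.999, 0.047, 0.002, 0.002]
ft_force: [0.0, 0.3, -0.2]
width: 0.0856
grip_force: 0.0
d [ 0.096  -0.6274  0.0178] turn 0.051 yaw 0.095 t 7.45 j7 -0.87 w 0.08563763981029353
(np.float64(317.6164087301029), np.float64(157.58173930249814))
```

View pics/w3.png

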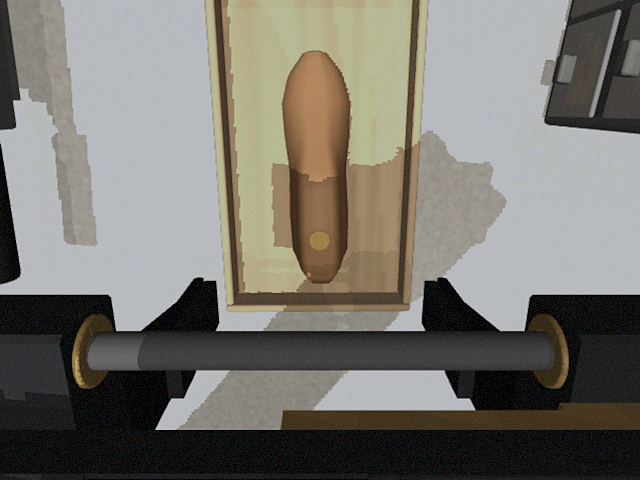

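The last stands upright in the middle of the tray, released (cone spot at (319,240), tray interior from column 232 to 410). Next is the wheel, with jaws across the trimmer's x, starting 0.45 rad on the clockwise side.

```bash
python3 jog.py '[[0.096,-0.627,0,-1.07,0.087],[0.096,-0.627,0,-1.07,0.087],[0.096,-0.627,0,-1.07,0.087],[0.096,-0.627,0,-1.07,0.087],[0.096,-0.627,0,-1.07,0.087],[0.096,-0.627,0,-1.07,0.087],[0.096,-0.627,0,-1.07,0.087],[0.096,-0.627,0,-1.07,0.087],[0.096,-0.627,0,-1.07,0.087],[0.096,-0.627,0,-1.07,0.087],[0.096,-0.627,0,-1.07,0.087],[0.096,-0.627,0,-1.07,0.087]]' 40; python3 go.py .463 .2345 .2 1.165
```

```text
time: 8.7
ee_pos: [0.4599, 0.2024, 0.2259]
eef_rot: [0.835, 0.55, 0.0, 0.001]
ft_force: [1.2, -0.1, 1.1]
width: 0.087
grip_force: 0.0
d [ 0.0307 -0.0098  0.0259] turn -0.001 yaw 1.164 t 8.7 j7 -1.02 w 0.08698671830127414
```

```bash
python3 jog.py '[[0.031,-0.01,0.026,0,0.087],[0.031,-0.01,0.026,0,0.087],[0.031,-0.01,0.026,0,0.087]]'; python3 go.py .463 .2345 .115 1.165
```

```text
time: 9.0
ee_pos: [0.4625, 0.2334, 0.1989]
eef_rot: [0.835, 0.551, -0.001, -0.0]
ft_force: [1.3, 0.0, 0.3]
width: 0.0868
grip_force: 0.0
d [0.0013 0.0002 0.0839] turn 0.002 yaw 1.167 t 9.0 j7 -1.12 w 0.08684319898733181
```

```bash
python3 jog.py '[[0.001,0,0.04,0,0.087],[0.001,0,0.065,0,0.087],[0.001,0,0.084,0,0.087],[0.001,0,0.084,0,0.087],[0.001,0,0.084,0,0.04],[0.001,0,0.084,0,0.04],[0.001,0,0.084,0,0.04],[0.001,0,0.084,0,0.04],[0.001,0,0.084,0,0.04]]' 40
```

```text
time: 9.9
ee_pos: [0.4637, 0.2341, 0.1163]
eef_rot: [0.835, 0.55, 0.0, 0.0]
ft_force: [-1.6, -1.4, 6.4]
width: 0.0612
grip_force: 40.0
```

Gripped at 61 mm, close to the disc's 60. Now I'll wind anticlockwise by 0.9 rad.

```bash
python3 jog.py '[[0,0,0,-0.1,0.04],[0,0,0,-0.2,0.04],[0,0,0,-0.3,0.04],[0,0,0,-0.4,0.04],[0,0,0,-0.5,0.04],[0,0,0,-0.6,0.04],[0,0,0,-0.7,0.04],[0,0,0,-0.8,0.04],[0,0,0,-0.9,0.04],[0,0,0,-0.9,0.04]]'; python3 jog.py '[[0,0,0,0,0.087],[0,0,0,0,0.087],[0,0,0,0,0.087],[0,0,-0.04,0,0.087],[0,0,-0.08,0,0.087],[0,0,-0.08,0.15,0.087]]'
cat > rib.py <<'E'
import sys
from h import *
c=snap("wrist"); 
if len(sys.argv)>1: cv2.imwrite(sys.argv[1],cv2.cvtColor(c["img"],cv2.COLOR_RGB2BGR))
W=np.array([.4633,.2345,.1045]);n=np.array([-.022,.4995,.866]);e=np.array([-.038,.865,-.5]);x=np.array([.999,.044,0])
print("wrist",proj(c,W+.013*n),proj(c,W-.042*e-.036*n))
for nm in("wrist","top","side"):
    c=c if nm=="wrist" else snap(nm)
    g=c["img"].astype(float).mean(2).astype(np.float32)
    a=np.linspace(-np.pi,np.pi,361)[:-1]; P=[]
    for t in a:   # brightness on the disc's top face, radii 12..26 mm; angle from the index, + anticlockwise
        P.append(np.mean([cv2.getRectSubPix(g,(1,1),tuple(map(float,proj(c,W+.014*n+q*(-np.cos(t)*e+np.sin(t)*x)))))[0,0] for q in np.arange(.013,.026,.002)]))
    P=np.array(P);i=P.argmax();b=np.abs((a-a[i]+np.pi)%(2*np.pi)-np.pi)<.35
    w=np.clip(P-np.median(P)-.4*(P.max()-np.median(P)),0,None)*b
    print(nm,"angle",round(float(np.angle((w*np.exp(1j*a)).sum())),3),"peak",P.max().round(),"median",np.median(P).round(),"2nd",P[~b].max().round())
E
python3 rib.py pics/w4.png
```

```text
time: 10.9
ee_pos: [0.4658, 0.2327, 0.1157]
eef_rot: [0.513, 0.859, 0.001, 0.001]
ft_force: [12.1, 0.2, -6.4]
width: 0.061
grip_force: 40.7
time: 11.5
ee_pos: [0.4647, 0.2358, 0.2]
eef_rot: [0.575, 0.818, 0.003, 0.001]
ft_force: [0.4, 0.3, -0.3]
width: 0.0865
grip_force: 0.0
wrist (np.float64(318.10738269898343), np.float64(244.90030915021651)) (np.float64(290.1750456564522), np.float64(320.4352160972731))
wrist angle -0.449 peak 130.0 median 23.0 2nd 30.0
top angle -0.471 peak 53.0 median 41.0 2nd 50.0
side angle -0.467 peak 125.0 median 38.0 2nd 40.0
```

View pics/w4.png

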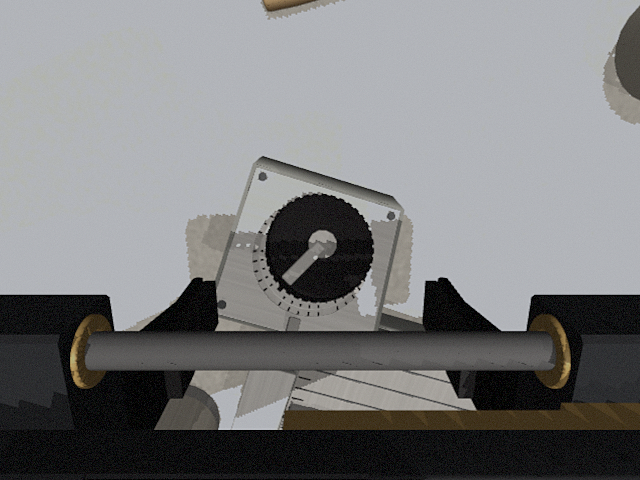

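The rib runs from the hub at (323,242) to (286,280), with the index at (293,322). All three cameras put the angle at about -0.46. I'll regrasp with more grip and a longer turn.

```bash
python3 jog.py '[[0,0,0,0.15,0.087],[0,0,0,0.3,0.087],[0,0,0,0.45,0.087],[0,0,0,0.6,0.087],[0,0,0,0.75,0.087],[0,0,0.03,0.8,0.087],[0,0,0.06,0.8,0.087],[0,0,0.084,0.8,0.087],[0,0,0.084,0.8,0.04],[0,0,0.084,0.8,0.04],[0,0,0.084,0.8,0.04],[0,0,0.084,0.8,0.04]]' 55; python3 jog.py '[[0,0,0,0,0.04],[0,0,0,-0.1,0.04],[0,0,0,-0.2,0.04],[0,0,0,-0.3,0.04],[0,0,0,-0.4,0.04],[0,0,0,-0.5,0.04],[0,0,0,-0.6,0.04],[0,0,0,-0.7,0.04],[0,0,0,-0.8,0.04],[0,0,0,-0.9,0.04],[0,0,0,-1.0,0.04],[0,0,0,-1.0,0.04]]';  python3 jog.py '[[0,0,0,0,0.087],[0,0,0,0,0.087],[0,0,0,0,0.087],[0,0,-0.04,0,0.087],[0,0,-0.084,0,0.087],[0,0,-0.084,0.15,0.087]]'; python3 rib.py
```

```text
time: 12.85
ee_pos: [0.4669, 0.2285, 0.1097]
eef_rot: [0.849, 0.529, -0.0, 0.003]
ft_force: [20.4, -11.8, -15.4]
width: 0.0722
grip_force: 54.0
time: 14.05
ee_pos: [0.4645, 0.2351, 0.1128]
eef_rot: [0.489, 0.872, 0.001, -0.0]
ft_force: [6.0, 3.3, 17.4]
width: 0.0607
grip_force: 67.2
time: 14.65
ee_pos: [0.4645, 0.2356, 0.1995]
eef_rot: [0.553, 0.833, 0.002, 0.001]
ft_force: [-0.0, -0.3, 0.0]
width: 0.0861
grip_force: 0.0
wrist (np.float64(319.17749314773573), np.float64(245.0067143836418)) (np.float64(286.2041582503885), np.float64(319.2011803320418))
wrist angle 0.136 peak 127.0 median 23.0 2nd 30.0
top angle -2.226 peak 68.0 median 44.0 2nd 64.0
side angle 0.068 peak 126.0 median 38.0 2nd 39.0
```

```bash
python3 jog.py '[[0,0,0,0.15,0.087],[0,0,0,0.3,0.087],[0,0,0,0.45,0.087],[0,0,0,0.6,0.087],[0,0,0,0.75,0.087],[0,0,0.03,0.85,0.087],[0,0,0.06,0.85,0.087],[0,0,0.082,0.85,0.087],[0,0,0.082,0.85,0.087],[0,0,0.082,0.85,0.087]]' 45; python3 jog.py '[[0,0,0,0,0.04],[0,0,0,0,0.04],[0,0,0,0,0.04],[0,0,0,0,0.04],[0,0,0,0,0.04]]'; python3 jog.py '[[0,0,0,-0.1,0.04],[0,0,0,-0.2,0.04],[0,0,0,-0.3,0.04],[0,0,0,-0.4,0.04],[0,0,0,-0.5,0.04],[0,0,0,-0.6,0.04],[0,0,0,-0.7,0.04],[0,0,0,-0.8,0.04],[0,0,0,-0.9,0.04],[0,0,0,-1.0,0.04],[0,0,0,-1.0,0.04]]';  python3 jog.py '[[0,0,0,0,0.087],[0,0,0,0,0.087],[0,0,0,0,0.087],[0,0,-0.04,0,0.087],[0,0,-0.082,0,0.087],[0,0,-0.082,0.15,0.087]]'; python3 rib.py
```

```text
time: 15.8
ee_pos: [0.4625, 0.2331, 0.1117]
eef_rot: [0.847, 0.531, -0.002, -0.0]
ft_force: [0.1, -1.3, -0.4]
width: 0.0867
grip_force: 0.4
time: 16.3
ee_pos: [0.4635, 0.234, 0.1141]
eef_rot: [0.848, 0.53, 0.0, 0.001]
ft_force: [-0.0, -4.0, 4.6]
width: 0.0608
grip_force: 58.1
time: 17.4
ee_pos: [0.4651, 0.2342, 0.1144]
eef_rot: [0.49, 0.872, 0.001, 0.001]
ft_force: [11.3, 1.6, 1.4]
width: 0.0609
grip_force: 49.7
time: 18.0
ee_pos: [0.4641, 0.2358, 0.1998]
eef_rot: [0.554, 0.832, 0.002, 0.001]
ft_force: [-0.1, 0.0, -0.2]
width: 0.0864
grip_force: 0.0
wrist (np.float64(319.62982659248485), np.float64(245.38467647680554)) (np.float64(286.9106585656955), np.float64(319.49954031982054))
wrist angle 0.739 peak 129.0 median 23.0 2nd 48.0
top angle -2.267 peak 77.0 median 46.0 2nd 70.0
side angle 0.644 peak 129.0 median 38.0 2nd 40.0
```

```bash
python3 jog.py '[[0,0,0,0.15,0.087],[0,0,0,0.3,0.087],[0,0,0,0.45,0.087],[0,0,0,0.6,0.087],[0,0,0,0.75,0.087],[0,0,0.03,0.85,0.087],[0,0,0.06,0.85,0.087],[0,0,0.082,0.85,0.087],[0,0,0.082,0.85,0.087],[0,0,0.082,0.85,0.087]]' 45; python3 jog.py '[[0,0,0,0,0.04],[0,0,0,0,0.04],[0,0,0,0,0.04],[0,0,0,0,0.04],[0,0,0,0,0.04]]'; python3 jog.py '[[0,0,0,-0.1,0.04],[0,0,0,-0.2,0.04],[0,0,0,-0.3,0.04],[0,0,0,-0.4,0.04],[0,0,0,-0.5,0.04],[0,0,0,-0.6,0.04],[0,0,0,-0.7,0.04],[0,0,0,-0.8,0.04],[0,0,0,-0.9,0.04],[0,0,0,-1.0,0.04],[0,0,0,-1.0,0.04]]';  python3 jog.py '[[0,0,0,0,0.087],[0,0,0,0,0.087],[0,0,0,0,0.087],[0,0,-0.04,0,0.087],[0,0,-0.082,0,0.087],[0,0,-0.082,0,0.087]]'; python3 rib.py pics/w5.png
```

```text
time: 19.15
ee_pos: [0.4625, 0.2332, 0.1119]
eef_rot: [0.848, 0.531, -0.002, -0.0]
ft_force: [0.6, 0.3, -0.1]
width: 0.0874
grip_force: 0.4
time: 19.65
ee_pos: [0.4635, 0.234, 0.1142]
eef_rot: [0.848, 0.53, 0.0, 0.001]
ft_force: [0.1, -3.6, 4.8]
width: 0.061
grip_force: 57.6
time: 20.75
ee_pos: [0.4651, 0.2342, 0.1145]
eef_rot: [0.49, 0.872, 0.001, 0.001]
ft_force: [11.6, 1.1, -0.9]
width: 0.061
grip_force: 49.3
time: 21.35
ee_pos: [0.4642, 0.2359, 0.1999]
eef_rot: [0.49, 0.872, 0.002, 0.001]
ft_force: [-0.0, 1.5, -0.0]
width: 0.0865
grip_force: 0.0
wrist (np.float64(320.6509595452937), np.float64(245.29009591791277)) (np.float64(274.76825743431414), np.float64(314.0307259026316))
wrist angle 1.289 peak 156.0 median 23.0 2nd 56.0
top angle -2.493 peak 100.0 median 47.0 2nd 91.0
side angle 1.188 peak 144.0 median 37.0 2nd 40.0
```

The wheel is at about +1.24, well past the mark. Now I'll come back clockwise, first stroke from here.

```bash
python3 jog.py '[[0,0,0.04,0,0.087],[0,0,0.07,0,0.087],[0,0,0.084,0,0.087],[0,0,0.084,0,0.087],[0,0,0.084,0,0.04],[0,0,0.084,0,0.04],[0,0,0.084,0,0.04],[0,0,0.084,0,0.04],[0,0,0.084,0,0.04]]' 45; python3 jog.py '[[0,0,0,0.1,0.04],[0,0,0,0.2,0.04],[0,0,0,0.3,0.04],[0,0,0,0.4,0.04],[0,0,0,0.5,0.04],[0,0,0,0.6,0.04],[0,0,0,0.7,0.04],[0,0,0,0.8,0.04],[0,0,0,0.9,0.04],[0,0,0,1.0,0.04],[0,0,0,1.0,0.04]]';  python3 jog.py '[[0,0,0,0,0.087],[0,0,0,0,0.087],[0,0,0,0,0.087],[0,0,-0.04,0,0.087],[0,0,-0.084,0,0.087],[0,0,-0.084,-0.15,0.087]]'; python3 rib.py
```

```text
time: 22.4
ee_pos: [0.4611, 0.233, 0.1116]
eef_rot: [0.491, 0.871, -0.003, -0.001]
ft_force: [-9.2, -3.9, 3.7]
width: 0.0693
grip_force: 44.7
time: 23.5
ee_pos: [0.4645, 0.2359, 0.1138]
eef_rot: [0.849, 0.529, 0.003, 0.0]
ft_force: [-0.7, 3.8, 8.0]
width: 0.0607
grip_force: 47.3
time: 24.1
ee_pos: [0.4655, 0.2359, 0.2014]
eef_rot: [0.806, 0.592, 0.004, 0.001]
ft_force: [0.9, 0.6, -0.9]
width: 0.0863
grip_force: 0.0
wrist (np.float64(311.979747385856), np.float64(247.23071588728652)) (np.float64(344.6976414096986), np.float64(320.82369488627444))
wrist angle 0.653 peak 137.0 median 23.0 2nd 31.0
top angle 0.666 peak 54.0 median 40.0 2nd 45.0
side angle 0.579 peak 128.0 median 38.0 2nd 41.0
```

```bash
python3 jog.py '[[0,0,0,-0.15,0.087],[0,0,0,-0.3,0.087],[0,0,0,-0.45,0.087],[0,0,0,-0.6,0.087],[0,0,0,-0.75,0.087],[0,0,0.03,-0.85,0.087],[0,0,0.06,-0.85,0.087],[0,0,0.084,-0.85,0.087],[0,0,0.084,-0.85,0.087],[0,0,0.084,-0.85,0.087]]' 45; python3 jog.py '[[0,0,0,0,0.04],[0,0,0,0,0.04],[0,0,0,0,0.04],[0,0,0,0,0.04],[0,0,0,0,0.04]]'; python3 jog.py '[[0,0,0,0.1,0.04],[0,0,0,0.2,0.04],[0,0,0,0.3,0.04],[0,0,0,0.4,0.04],[0,0,0,0.5,0.04],[0,0,0,0.6,0.04],[0,0,0,0.7,0.04],[0,0,0,0.7,0.04]]';  python3 jog.py '[[0,0,0,0,0.087],[0,0,0,0,0.087],[0,0,0,0,0.087],[0,0,-0.04,0,0.087],[0,0,-0.084,0,0.087],[0,0,-0.084,0,0.087]]'; python3 rib.py pics/w6.png
```

```text
time: 25.25
ee_pos: [0.4627, 0.2338, 0.1108]
eef_rot: [0.492, 0.871, -0.001, -0.001]
ft_force: [-0.1, 0.2, 0.6]
width: 0.0869
grip_force: 0.0
time: 25.75
ee_pos: [0.4609, 0.2325, 0.1111]
eef_rot: [0.492, 0.871, -0.003, -0.001]
ft_force: [-11.0, -4.7, 6.9]
width: 0.0701
grip_force: 44.1
time: 26.55
ee_pos: [0.4644, 0.2348, 0.1124]
eef_rot: [0.76, 0.65, 0.002, 0.001]
ft_force: [3.0, 3.1, -0.3]
width: 0.0601
grip_force: 45.9
time: 27.15
ee_pos: [0.465, 0.2355, 0.2003]
eef_rot: [0.76, 0.65, 0.003, 0.001]
ft_force: [0.4, 0.5, 0.3]
width: 0.0863
grip_force: 0.0
wrist (np.float64(313.7220956268615), np.float64(245.96329327368204)) (np.float64(333.03079847058024), np.float64(323.40595059070597))
wrist angle 0.166 peak 141.0 median 25.0 2nd 30.0
top angle 0.159 peak 77.0 median 40.0 2nd 51.0
side angle 0.129 peak 140.0 median 37.0 2nd 40.0
```

View pics/w6.png

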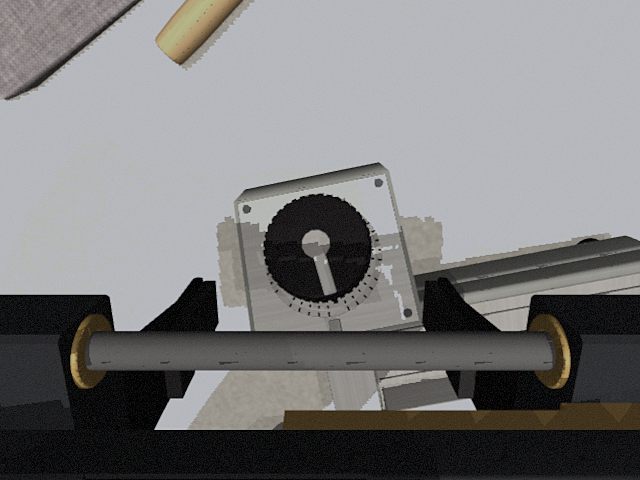

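The rib, from hub (316,242) to end (332,294), is just short of the index at (335,325). My sampler depends on the assumed hub centre, so I'll refine with a line fit of the rib blob that doesn't.

```bash
cat > fit.py <<'E'
from h import *
W=np.array([.4633,.2345,.1045]);n=np.array([-.022,.4995,.866]);e=np.array([-.038,.865,-.5]);x=np.array([.999,.044,0])
for nm in("wrist","side","top"):
    c=snap(nm);g=cv2.cvtColor(c["img"],cv2.COLOR_RGB2GRAY)
    O=W+.016*n
    k=8 if nm!="wrist" else 2   # rectify the disc's top plane: 4 px/mm; x right, uphill down
    S=[(-.03,-.03),(.03,-.03),(.03,.03),(-.03,.03)]
    src=np.float32([proj(c,O+a*x-b*e) for a,b in S]);dst=np.float32([(120+4000*a,120+4000*b) for a,b in S])
    I=cv2.warpPerspective(g,cv2.getPerspectiveTransform(src,dst),(240,240))
    m=(I>(int(np.median(I))+80 if nm!="top" else 75)).astype(np.uint8)
    N,L,st,cc=cv2.connectedComponentsWithStats(m); 
    l=L[95:145,95:145]; j=np.bincount(l[l>0]).argmax()
    Y,X=np.nonzero(L==j); o=(Y>155)&(Y<220)&(abs(X-120)<50)
    vx,vy,x0,y0=cv2.fitLine(np.float32(np.c_[X[o],Y[o]]),cv2.DIST_HUBER,0,.01,.01).ravel()
    if vy<0: vx,vy=-vx,-vy
    h=(Y>80)&(Y<133); hub=(X[h].mean(),Y[h].mean())
    print(nm,"PCA",round(float(np.arctan2(vx,vy)),3),"hub",np.round(hub,1),"hub->rib",round(float(np.arctan2(X[o].mean()-hub[0],Y[o].mean()-hub[1])),3),"n",o.sum())
    cv2.imwrite(f"pics/r_{nm}.png",I)
E
python3 fit.py; python3 -c "
import cv2,numpy as np
cv2.imwrite('pics/rr.png',np.hstack([cv2.imread(f'pics/r_{n}.png') for n in('wrist','side','top')]))"
```

```text
wrist PCA 0.142 hub [125.4 110.5] hub->rib 0.098 n 1667Traceback (most recent call last):
  File "fit.py", line 14, in <module>
    vx,vy,x0,y0=cv2.fitLine(np.float32(np.c_[X[o],Y[o]]),cv2.DIST_HUBER,0,.01,.01).ravel()
                ~~~~~~~~~~~^^^^^^^^^^^^^^^^^^^^^^^^^^^^^^^^^^^^^^^^^^^^^^^^^^^^^^^
cv2.error: OpenCV(4.12.0) /io/opencv/modules/imgproc/src/linefit.cpp:50: error: (-215:Assertion failed) count > 0 in function 'fitLine2D_wods'

[ WARN:0@0.022] global loadsave.cpp:275 findDecoder imread_('pics/r_side.png'): can't open/read file: check file path/integrity
[ WARN:0@0.022] global loadsave.cpp:275 findDecoder imread_('pics/r_top.png'): can't open/read file: check file path/integrity
Traceback (most recent call last):
ValueError: all the input arrays must have same number of dimensions, but the array at index 0 has 3 dimension(s) and the array at index 1 has 1 dimension(s)
```

The picture budget is used up, so I'm working from numbers now. I'll make the fit robust by using an annulus mask instead of connected components.

```bash
python3 - <<'E'
s=open("fit.py").read()
i=s.index("    m=(I>");j=s.index("    vx,vy")
s=s[:i]+'''    Y,X=np.mgrid[:240,:240];Q=np.hypot(X-120,Y-120)
    lo,hi=np.percentile(I[Q<100],[30,99]);T=(lo+hi)/2
    # rough direction, then pixels near it
    B=(I>T)&(Q>50)&(Q<96)
    N,L,st,cc=cv2.connectedComponentsWithStats(B.astype(np.uint8)); q=1+st[1:,4].argmax(); o=(L==q); Y,X=Y[o],X[o]; o=slice(None)
'''+s[j:]
i=s.index("    h=(Y>80)");s=s[:i]+'''    off=(x0-120)*vy-(y0-120)*vx
    print(nm,"PCA",round(float(np.arctan2(vx,vy)),3),"line off centre mm",round(float(off/4),2),"n",len(X),"about centre",round(float(np.arctan2(X.mean()-120,Y.mean()-120)),3),lo,hi)
'''
open("fit.py","w").write(s)
E
python3 fit.py
```

```text
wrist PCA 0.03 line off centre mm 2.84 n 1245 about centre 0.187 21.0 161.0
side PCA 0.063 line off centre mm 1.64 n 1200 about centre 0.153 33.0 163.0
top PCA -0.625 line off centre mm -22.81 n 375 about centre -2.194 40.0 79.0
```

```bash
cat > fit2.py <<'E'
from h import *
W=np.array([.4645,.2355,.1045]);n=np.array([-.022,.4995,.866]);e=np.array([-.038,.865,-.5]);x=np.array([.999,.044,0])
for nm in("wrist","side"):
    c=snap(nm);g=cv2.cvtColor(c["img"],cv2.COLOR_RGB2GRAY);O=W+.016*n
    S=[(-.03,-.03),(.03,-.03),(.03,.03),(-.03,.03)]
    src=np.float32([proj(c,O+a*x-b*e) for a,b in S]);dst=np.float32([(120+4000*a,120+4000*b) for a,b in S])
    I=cv2.warpPerspective(g,cv2.getPerspectiveTransform(src,dst),(240,240),flags=cv2.INTER_CUBIC)
    Y,X=np.mgrid[:240,:240];Q=np.hypot(X-120,Y-120)
    T=np.percentile(I[Q<90],[30,99]).mean()
    m=((I>T)&(Q<112)).astype(np.uint8)
    D=cv2.distanceTransform(m,cv2.DIST_L2,5);D[Q>45]=0;w=D>D.max()-2
    h=np.array([X[w].mean(),Y[w].mean()])
    A=np.arctan2(X-h[0],Y-h[1]);q=np.hypot(X-h[0],Y-h[1]);out=[]
    for lo in (40,48,56,64,72,80):
        b=(m>0)&(q>=lo)&(q<lo+8)&(abs(A)<.8)
        out.append(round(float(A[b].mean()),3) if b.sum()>8 else None)
    print(nm,"hub mm",((h-120)/4).round(2),"rad",(D.max()/4).round(1),out)
E
python3 fit2.py
```

```text
wrist hub mm [ 0.91 -2.03] rad 5.4 [-0.001, 0.032, 0.042, 0.048, 0.054, 0.06]
side hub mm [0.13 0.01] rad 6.2 [0.06, 0.067, 0.056, 0.073, 0.077, 0.085]
```

```bash
cat > fit3.py <<'E'
from h import *
W=np.array([.4645,.2355,.1045]);n=np.array([-.022,.4995,.866]);e=np.array([-.038,.865,-.5]);x=np.array([.999,.044,0])
for nm in("wrist","side"):
    c=snap(nm);g=cv2.cvtColor(c["img"],cv2.COLOR_RGB2GRAY);O=W+.016*n
    S=[(-.03,-.03),(.03,-.03),(.03,.03),(-.03,.03)]
    src=np.float32([proj(c,O+a*x-b*e) for a,b in S]);dst=np.float32([(120+4000*a,120+4000*b) for a,b in S])
    I=cv2.warpPerspective(g,cv2.getPerspectiveTransform(src,dst),(240,240),flags=cv2.INTER_LINEAR).astype(float)
    X=np.arange(240);out=[]
    for y in range(130,226):
        p=I[y,75:180];bg=np.percentile(p,30);w=np.clip(p-bg-30,0,None);
        if w.max()>40: out.append((y,(w*X[75:180]).sum()/w.sum(),(w>w.max()/2).sum()))
    out=np.array(out)
    print(nm,[tuple(v) for v in out[::8].round(1).tolist()])
    wd=np.median(out[20:50,2]);k=(abs(out[:,2]-wd)<5)&(out[:,0]>145)
    s=np.polyfit(out[k,0],out[k,1],1);print("angle",np.arctan(s[0]).round(3),"rows",k.sum(),"x at centre mm",((np.polyval(s,120)-120)/4).round(2))
E
python3 fit3.py
```

```text
wrist [(130.0, 120.2, 56.0), (138.0, 119.4, 49.0), (146.0, 121.6, 34.0), (154.0, 123.9, 27.0), (162.0, 126.1, 26.0), (170.0, 125.8, 27.0), (178.0, 126.7, 27.0), (186.0, 127.6, 26.0), (194.0, 128.1, 26.0), (202.0, 129.2, 26.0), (210.0, 129.9, 26.0), (218.0, 131.2, 26.0)]
angle 0.103 rows 78 x at centre mm 0.19
side [(130.0, 124.3, 44.0), (138.0, 119.3, 48.0), (146.0, 118.5, 36.0), (154.0, 121.5, 27.0), (162.0, 123.0, 26.0), (170.0, 123.9, 26.0), (178.0, 123.4, 28.0), (186.0, 124.9, 25.0), (194.0, 126.3, 24.0), (202.0, 127.2, 26.0), (210.0, 127.8, 27.0), (218.0, 127.6, 27.0)]
angle 0.099 rows 77 x at centre mm -0.39
```

Both views now give 0.10 rad. I'll regrip near the neutral angle and turn 0.15 clockwise.

```bash
python3 jog.py '[[0,0,0,-0.15,0.087],[0,0,0,-0.3,0.087],[0,0,0.03,-0.3,0.087],[0,0,0.06,-0.3,0.087],[0,0,0.084,-0.3,0.087],[0,0,0.084,-0.3,0.087],[0,0,0.084,-0.3,0.087]]' 45; python3 jog.py '[[0,0,0,0,0.04],[0,0,0,0,0.04],[0,0,0,0,0.04],[0,0,0,0,0.04],[0,0,0,0,0.04]]'; python3 jog.py '[[0,0,0,0.05,0.04],[0,0,0,0.1,0.04],[0,0,0,0.15,0.04],[0,0,0,0.15,0.04]]';  python3 jog.py '[[0,0,0,0,0.087],[0,0,0,0,0.087],[0,0,0,0,0.087],[0,0,-0.04,0,0.087],[0,0,-0.084,0,0.087],[0,0,-0.084,0,0.087],[0,0,-0.084,0,0.087]]'; python3 fit3.py|grep angle
```

```text
time: 28.45
ee_pos: [0.4634, 0.2343, 0.1121]
eef_rot: [0.654, 0.756, -0.0, -0.0]
ft_force: [0.9, 0.2, 0.3]
width: 0.0875
grip_force: 0.0
time: 28.95
ee_pos: [0.4645, 0.2341, 0.1121]
eef_rot: [0.655, 0.756, 0.001, 0.001]
ft_force: [4.9, 0.4, -0.6]
width: 0.0593
grip_force: 45.1
time: 29.35
ee_pos: [0.4645, 0.235, 0.1125]
eef_rot: [0.709, 0.705, 0.002, 0.001]
ft_force: [2.6, 1.8, 3.4]
width: 0.059
grip_force: 45.2
time: 30.05
ee_pos: [0.4636, 0.2337, 0.1959]
eef_rot: [0.709, 0.705, 0.0, 0.0]
ft_force: [0.6, 0.0, -0.2]
width: 0.0864
grip_force: 0.0
angle 0.021 rows 78 x at centre mm 0.21
angle 0.055 rows 76 x at centre mm -0.93
```

The wheel is within about 0.05 rad of the mark, the last movement was clockwise by more than the play, and the gripper is clear. I'm handing in.

```bash
python3 -c "
from bench import r
print(r.close_job())"
```

```text
the job is handed in; nothing more can be done
None
```

I handed the job in at about 30 s. The last stands in the tray; the wheel was wound to about +1.24 rad and brought back clockwise to about 0.02–0.06 rad by camera. I didn't measure the gauge itself, and no verdict came back.

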